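# Turn the damper flap over onto the copper backing plate

## Robot

A 6-joint arm with a two-finger parallel gripper is mounted at the origin on the work surface. World frame = base frame: x ahead of the robot, y to its left, z up, the work surface at z = 0. Lengths are in m, angles in rad, forces in N, time in s.
With the tool pointing down it reaches from about 0.275 to 0.825 m from the base axis. Payload 5.2 kg.
Tool frame: the origin (TCP) lies at the very end of the fingers, on their centre line; the grasp point (between the pads) lies 19 mm behind it; z points along the fingers, y is the direction in which the jaws open and shut (so a half turn about z gives the same grasp; the last joint's range is limited). The gripper opens to 93 mm and grips with 3 to 60 N. Pads are 15 mm wide; open, the fingers measure 128 mm over their backs; the gripper's body (75 mm by 188 mm) begins 65 mm behind the grasp point.
Start: joints at [-1.541, 0.259, 1.535, -0, 1.348, -0.203], TCP at [0.127, -0.535, 0.219] pointing down, gripper open.
Joint ranges: [-3.14, 3.14], [-0.91, 2.08], [0.19, 2.58], [-1.22, 4.36], [0.22, 2.71], [-3.12, 3.12]. Speed limits (rad/s): [2.57, 2.57, 3.14, 3.14, 3.14, 3.14].

## Interface

Orientations are given as a unit quaternion [w, x, y, z].
In Python, from station import manip gives the robot as it stands.
- The arm moves only by the tool carry_out, never from a script. Its argument "increments" is one flat list of numbers, 5 for each row, row after row: the shift along the tool's x, y, z in m, then the turn about the tool's z in degrees, then the closure, from -1 (fully open) to 1 (shut). A call has 1 to 8 rows; each row is the pose to reach, as a shift and turn from the pose measured when the call began, along the tool's axes at that moment; what a row does not reach only later rows make up. A row lasts 1/10 s, in which the tool goes at most 50 mm and 8.59 degrees, less where a joint would pass 70% of its speed; a pose out of reach is approached as far as the arm can. A call with a gripper value outside its range is refused whole. The fingers move at their own pace and stop on an object; "grip_force" is the grip in N (left out, the last holds). Time passes only in rows, so rows that repeat a pose let the fingers close. It gives the time, the measured TCP pose, the force and the opening at its end, in the units of the state.
- manip.sense(): the state, without advancing time (a new reading comes with each control period).
- manip.read_camera(name): name is "scene" or "side" or "wrist"; returns a dict with "frame" (400x640x3 uint8, red, green, blue), "range_z" (400x640 float32, m along the optical axis (not along the pixel's ray), 0 where there is no reading), "mtx" (3x3 intrinsics, pixels), "eye" and "orientation" of the camera in the world; the wrist camera has in their place "T_tool_cam" (4x4, takes a point from camera to tool coordinates, whose origin is the TCP and whose axes are the flange's). Camera axes: x right, y up, looking along -z (the intrinsics and any distortion apply to the point x, -y, -z); pixel columns grow to the right and rows downward; lengths in m; the calibration is good to about 2 mm. A picture is of the moment at which its call begins: read the wrist's pose just before it.
- manip.job_done(): hands the job in, once; it reports no verdict.
Trained networks look in a picture, given as the dict that the camera call returned (one of the last four; its "shot" number tells which), for a name from the list of things; names that differ only in an ending like _2 or _b are one class to them, and where a whole thing is asked for, a point or a joint stands for the part that bears it (a point fixed in the world has none). Each returns a list of dicts, best first, with "conf" (0 to 1); they miss things now and then, are a little off and sometimes report something else, mostly with a low value. They report only what shows in the picture. A call takes as long as a camera call. They do not tell look-alikes from the thing itself.
- manip.recognise(picture, name): "xyz" ([x, y, z] in m, in world coordinates, good to about 4 mm: the middle of the surface that is visible of it).
The state is a dict: "time": time; "joint_positions": joint angles; "joint_velocities": joint speeds; "tau": joint torques, N m; "tool_pos": TCP position; "orientation": TCP orientation; "contact_force": force on the tool from outside, world axes, zero at the start; "ft_torque": the same for the moment, N m; "finger_gap": opening from 0.0 (shut) to 1.0 (fully open).
Only numpy, scipy, OpenCV 4.12 (cv2) and the standard library are available. Lean on these libraries where they do the work, as an engineer would, in place of code of your own. Each camera call takes 0.05 s, during which the arm holds its last target.

## Task

The steel damper flap lies on the welding bench with its ribbed face down. Turn it over and lay it on the copper backing plate with the ribbed face up, flat, wholly on the copper and lengthwise along it (either end first), ready for welding the ribs. Lay it down under control rather than letting it fall, and leave the other things on the bench where they are.

Things in the scene. Friction and masses are not known exactly. Their poses are not given: they have to be found in the camera images.
- flap: Steel damper flap 160 x 44 mm, 18 mm thick overall: a 6 mm plate, two lengthwise ribs on one face, the other face flat, a round hinge barrel across one end. Origin: centre of the outline at mid thickness, 9 mm above its support either way up. x: from barrel to free end (at +80 mm); y: along the pins; z: out of the flat face. Starts on the bench, z up, any yaw. 0.54 kg.
- flap_pins (a point): Middle of the barrel's axis, at x = -71 mm, z = 0 in the flap. Barrel 18 mm diameter, 44 mm long; a 10 mm pin with rounded end sticks out 10 mm from each end of it along y (64 mm over both pin ends). In a light grip (about 10 N) on the pin ends the flap swings on them like a pendulum.
- flap_ribs (a point): Point midway between the crests of the two ribs (x = +8.5 mm, z = -9 mm in the flap): under the flap at the start. Ribs 125 mm long, 6 mm wide, 12 mm high, 26 mm apart between centres.
- backing_plate: Copper backing plate, a bare flat slab fixed to the bench, 220 mm long (x) by 110 mm wide (y) by 12 mm thick. Origin: centre of its underside, on the bench; the top is at z = +12 mm.
- grinder: Angle grinder lying disc down, about 290 mm long, 70 mm high, with a side handle. Origin under the middle of its body. Bystander.
- channel: Red painted steel channel offcut, 200 x 70 x 40 mm, open side up. Origin: centre of its underside. Bystander.
- pipe_collar: Steel pipe collar standing on end, 90 mm diameter, 60 mm high. Origin: centre of its underside. Bystander.
- hammer: Hammer lying on the bench. Origin under its middle. Bystander.
Mind the look-alikes: they are no part of the job. What is shaped like the flap but brown is not meant. Of the things that look like the backing_plate, take the one that is farthest to the robot's right at the start.

How it is judged:
At the end, for the whole second after the job is handed in: The flap lies at rest and flat (within about 6 degrees) on top of the copper plate, ribs up, its centre within 32 mm lengthwise and 34 mm crosswise of the plate's centre, its length along the plate's within 20 degrees either way round; the bystanders are where they were (angle between flap's own z axis and vertical above 3.04 rad and x of flap in the frame of backing_plate between -0.032 and 0.032 m and y of flap in the frame of backing_plate between -0.034 and 0.034 m and z of flap in the frame of backing_plate between 0.016 and 0.026 m and angle between the x axis of flap and the x axis of backing_plate, either way round below 0.35 rad and linear speed of flap below 0.02 m/s and angular speed of flap below 0.2 rad/s); the robot touches nothing.
It fails at once if the flap is dropped or slammed down (contact force on the copper plate or the bench above 60 N) (contact force between flap and backing_plate above 60 N or contact force between flap and table above 60 N).
It fails at once if a bystander (grinder, channel, pipe collar or hammer) is moved by more than 30 mm (distance of any of grinder, channel, pipe_collar, hammer from where it was at the start of the episode above 0.03 m).
It also fails if it takes over 61 s, if anything falls off the work surface, if the arm or the gripper's body presses on something with over 40 N, if the wrist force passes 120 N, or if a joint passes its speed limit or range.

## Working session

There is one attempt and no reset: what is moved stays moved. The work goes in short steps, Python scripts to look and compute and a tool call to move; the robot and the scene stay as the last step left them, time stands still between calls to the robot, and variables do not carry over. Pictures are saved under pics/ and viewed, and the job is handed in when it is done.

Besides the shell and the picture viewer there is one more tool, called after "Request:" as name(argument=value, ...) on one line, values as JSON. carry_out: Moves the arm, as the interface text tells. Its arguments: {"type":"object","properties":{"increments":{"type":"array","items":{"type":"number"}},"grip_force":{"type":"number"}},"required":["increments"]}

```bash
mkdir -p pics; ls; cat > h.py <<'E'
import numpy as np,cv2
from station import manip
from scipy.spatial.transform import Rotation as R
def rot(q): return R.from_quat([q[1],q[2],q[3],q[0]]).as_matrix()
def save(p,n): cv2.imwrite('pics/'+n,p['frame'][:,:,::-1])
def cloud(p,st=None):
    """HxWx3 world points"""
    d=p['range_z'];h,w=d.shape;K=np.array(p['mtx'])
    u,v=np.meshgrid(np.arange(w),np.arange(h))
    X=(u-K[0,2])/K[0,0]*d;Y=(v-K[1,2])/K[1,1]*d
    c=np.stack([X,-Y,-d],-1)
    if 'T_tool_cam' in p:
        T=np.array(p['T_tool_cam']);c=c@T[:3,:3].T+T[:3,3]
        return c@rot(st['orientation']).T+np.array(st['tool_pos'])
    o=np.array(p['orientation']);M=rot(o) if o.size==4 else o
    return c@M.T+np.array(p['eye'])
E
python3 - <<'E'
from h import *
s=manip.sense();print(s)
for n in ['scene','side','wrist']:
    s=manip.sense();p=manip.read_camera(n);save(p,n+'0.png');print(n,[k for k in p],p.get('eye'),p.get('orientation'),p['mtx'],p.get('T_tool_cam'))
    np.savez('/tmp/'+n+'0.npz',frame=p['frame'],pts=cloud(p,s),d=p['range_z'])
    for k in ['flap','backing_plate','flap_pins','grinder','channel','pipe_collar','hammer']:
        print(k,[(np.round(r['xyz'],3).tolist(),round(r['conf'],2)) for r in manip.recognise(p,k)])
print(manip.sense()['time'])
E
```

```text
pics
{'time': 0.0, 'joint_positions': array([-1.54081542e+00,  2.59353217e-01,  1.53602968e+00, -5.11336105e-06,
        1.34798974e+00, -2.02811884e-01]), 'joint_velocities': array([ 5.86647882e-04,  6.67014270e-05, -5.48009141e-04,  9.59403965e-04,
        2.24870935e-03,  2.56799186e-04]), 'tau': array([-2.17178153e-04, -4.37310576e+01, -2.84006542e+01,  7.17515987e-02,
        4.09490126e-02, -1.60307213e-04]), 'tool_pos': array([ 0.12688151, -0.53463092,  0.21783363]), 'orientation': array([-8.86886036e-04,  9.93233125e-01,  1.16134265e-01,  7.43297207e-05]), 'contact_force': array([-0.30276077,  0.33675429, -0.23179953]), 'ft_torque': array([-0.00821101, -0.02227383,  0.01463809]), 'finger_gap': 0.9995363302464019}
scene ['frame', 'range_z', 'mtx', 'eye', 'orientation', 'shot'] [ 1.12636769 -0.78023891  0.80173457] [0.85772899 0.40901751 0.14097087 0.27772805] [[409.87097994   0.         315.45908101]
 [  0.         409.87097994 204.64634997]
 [  0.           0.           1.        ]] None
flap [([0.482, 0.045, 0.017], 0.9), ([0.55, 0.223, 0.022], 0.72)]
backing_plate [([0.293,
[... 987 characters left out ...]
0.74), ([0.525, 0.232, 0.014], 0.39)]
pipe_collar [([0.691, 0.411, 0.042], 0.58), ([0.53, 0.233, 0.019], 0.2)]
hammer [([0.468, 0.439, 0.021], 0.78)]
wrist ['frame', 'range_z', 'mtx', 'T_tool_cam', 'shot'] None None [[329.08526245   0.         320.56255993]
 [  0.         329.08526245 203.15903122]
 [  0.           0.           1.        ]] [[-1.73776014e-03  9.69832538e-01  2.43765928e-01  6.68885404e-02]
 [ 9.99998422e-01  1.77501737e-03  6.68173850e-05  1.67953804e-03]
 [-3.67887081e-04  2.43765660e-01 -9.69834093e-01 -1.65708888e-01]
 [ 0.00000000e+00  0.00000000e+00  0.00000000e+00  1.00000000e+00]]
flap []
backing_plate []
flap_pins []
grinder []
channel []
pipe_collar []
hammer []
1.2
```

View pics/scene0.png

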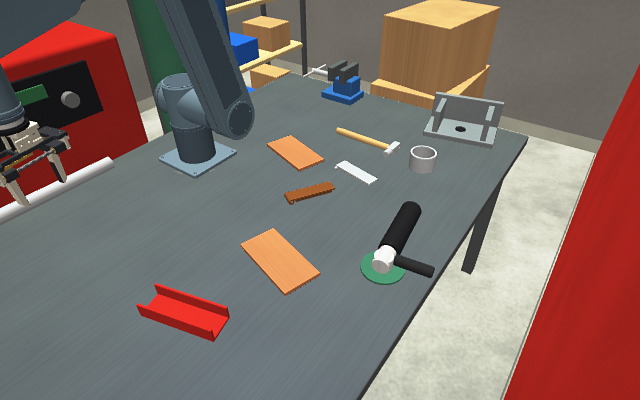

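View pics/side0.png

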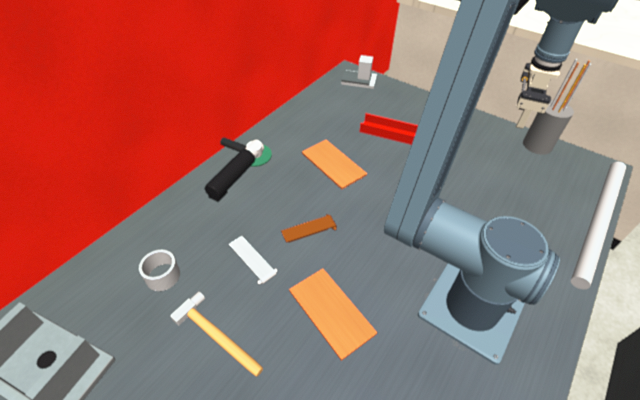

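```bash
cat > m.py <<'E'
from h import *
def rect(pts,f,kind,cx,cy,r):
    z=pts[...,2];m=(np.hypot(pts[...,0]-cx,pts[...,1]-cy)<r)
    f=f.astype(int);sat=f.max(-1)-f.min(-1)
    if kind=='cu': m&=(z>0.003)&(z<0.03)&(f[...,0]>200)&(sat>80)
    else: m&=(z>0.005)&(z<0.03)&(sat<25)&(f[...,0]>120)
    P=pts[m]
    return m,P
E
python3 - <<'E'
from m import *
ims=[]
for n in ['scene','side']:
    d=np.load(f'/tmp/{n}0.npz');pts,f=d['pts'],d['frame']
    for k,c in [('cu',(.585,-.23,.16)),('st',(.54,.228,.12))]:
        m,P=rect(pts,f,k,*c)
        r=cv2.minAreaRect((P[:,:2]*1000).astype(np.float32));print(n,k,m.sum(),r,np.percentile(P[:,2],[5,50,95]).round(4))
        ctr=P[:,:2].mean(0);print(ctr)
        ys,xs=np.nonzero(m);x0,x1,y0,y1=xs.min()-8,xs.max()+8,ys.min()-8,ys.max()+8
        ims.append(cv2.resize(f[y0:y1,x0:x1,::-1],(390,290)))
cv2.imwrite('pics/crop.png',np.vstack([np.hstack(ims[:2]),np.hstack(ims[2:])]))
E
```

```text
scene cu 2452 ((585.0733642578125, -230.7996826171875), (110.30076599121094, 221.5594940185547), 73.93741607666016) [0.0088 0.0112 0.0135]
[ 0.59171986 -0.23404028]
scene st 391 ((543.8606567382812, 225.22711181640625), (59.59269714355469, 160.80287170410156), 76.35272216796875) [0.0119 0.0169 0.0197]
[0.54545691 0.2238672 ]
side cu 1429 ((581.7982788085938, -229.89051818847656), (117.28459930419922, 223.41998291015625), 73.89049530029297) [0.0072 0.0103 0.0135]
[ 0.57735628 -0.22445925]
side st 862 ((537.6477661132812, 226.53887939453125), (62.34849548339844, 162.41970825195312), 74.1612319946289) [0.0117 0.0164 0.0192]
[0.53253966 0.23301158]
```

View pics/crop.png

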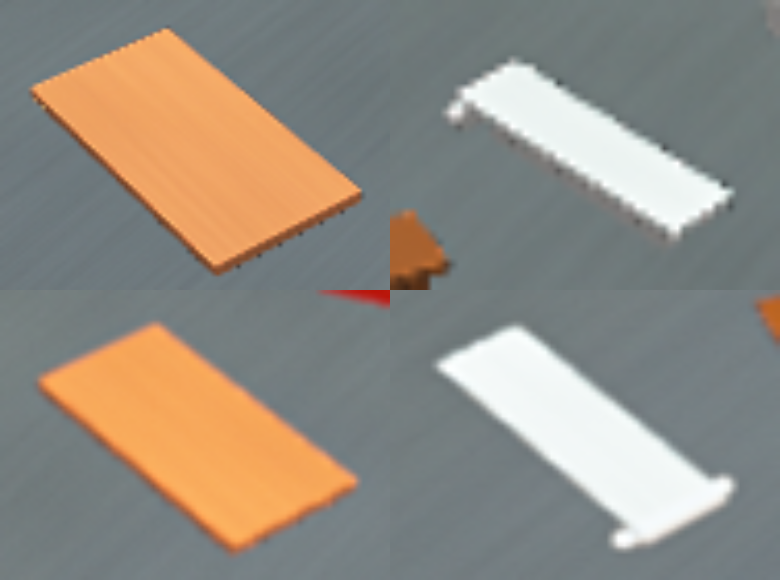

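View pics/wrist0.png

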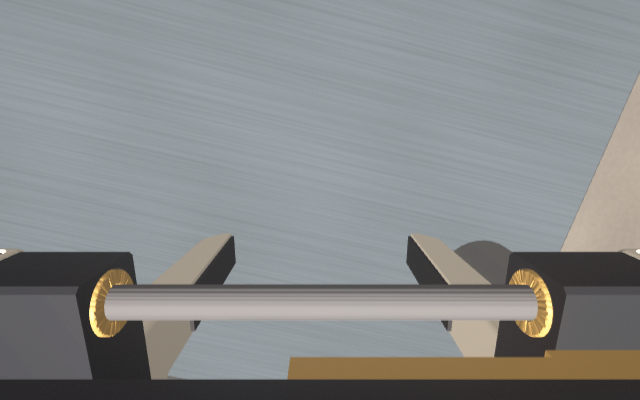

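```bash
python3 - <<'E'
from m import *
d=np.load('/tmp/wrist0.npz');s=np.linspace(0,1,1)
# fingers in tool frame
t=np.array([0.12688151,-0.53463092,0.21783363]);M=rot([-8.86886036e-04,9.93233125e-01,1.16134265e-01,7.43297207e-05])
P=(d['pts']-t)@M
m=(P[...,2]<0.02)&(d['d']>0)
Q=P[m];print(len(Q))
for lo in np.arange(-.1,.02,.01):
    q=Q[(Q[:,2]>lo)&(Q[:,2]<lo+.01)]
    for sgn in (1,-1):
        w=q[q[:,1]*sgn>0]
        if len(w):print(round(lo,2),sgn,len(w),w.min(0).round(3),w.max(0).round(3))
# plate A nearest flap barrel
for n in ['scene','side']:
    e=np.load(f'/tmp/{n}0.npz');pts,f=e['pts'],e['frame']
    m,PA=rect(pts,f,'cu',.285,.22,.16)
    print(cv2.boxPoints(cv2.minAreaRect((PA[:,:2]*1000).astype(np.float32))).round())
E
```

```text
75317
-0.1 1 4965 [ 0.005  0.    -0.1  ] [ 0.036  0.081 -0.09 ]
-0.1 -1 5573 [-0.002 -0.078 -0.1  ] [ 0.036 -0.    -0.09 ]
-0.09 1 1040 [-0.003  0.049 -0.09 ] [ 0.035  0.085 -0.08 ]
-0.09 -1 1554 [-0.011 -0.082 -0.09 ] [ 0.035 -0.045 -0.08 ]
-0.08 1 582 [-0.01   0.049 -0.08 ] [ 0.009  0.051 -0.07 ]
-0.08 -1 713 [-0.011 -0.047 -0.08 ] [ 0.009 -0.045 -0.07 ]
-0.07 1 330 [-0.01   0.048 -0.07 ] [ 0.002  0.051 -0.06 ]
-0.07 -1 333 [-0.01  -0.047 -0.07 ] [ 0.002 -0.044 -0.06 ]
-0.06 1 417 [-0.01   0.048 -0.06 ] [ 0.009  0.065 -0.05 ]
-0.06 -1 425 [-0.01  -0.061 -0.06 ] [ 0.009 -0.044 -0.05 ]
-0.05 1 571 [-0.     0.048 -0.05 ] [ 0.009  0.065 -0.04 ]
-0.05 -1 549 [-0.   -0.06 -0.05] [ 0.009 -0.044 -0.04 ]
-0.04 1 522 [-0.005  0.048 -0.04 ] [ 0.009  0.064 -0.03 ]
-0.04 -1 538 [-0.005 -0.06  -0.04 ] [ 0.009 -0.044 -0.03 ]
-0.03 1 482 [-0.008  0.048 -0.03 ] [ 0.009  0.064 -0.02 ]
-0.03 -1 483 [-0.008 -0.059 -0.03 ] [ 0.009 -0.044 -0.02 ]
-0.02 1 411 [-0.009  0.048 -0.02 ] [ 0.009  0.063 -0.01 ]
-0.02 -1 396 [-0.008 -0.059 -0.02 ] [ 0.009 -0.044 -0.01 ]
-0.01 1 278 [-0.009  0.048 -0.01 ] [ 0.009  0.062 -0.   ]
-0.01 -1 292 [-0.008 -0.058 -0.01 ] [ 0.009 -0.044 -0.   ]
-0.0 1 1 [-0.007  0.049  0.   ] [-0.007  0.049  0.   ]
-0.0 -1 1 [ 0.002 -0.045  0.   ] [ 0.002 -0.045  0.   ]
[[157. 203.]
 [370. 132.]
 [406. 238.]
 [192. 309.]]
[[156. 205.]
 [365. 136.]
 [400. 242.]
 [191. 311.]]
```

```bash
cat >> h.py <<'E'
def delta(target,yaw=None,s=None):
    s=s or manip.sense();M=rot(s['orientation']);t=np.array(s['tool_pos'])
    d=M.T@(np.array(target)-t);ty=np.degrees(np.arctan2(M[1,0],M[0,0]))
    return d.round(4),(None if yaw is None else round(((ty-yaw+180)%360)-180,2))
def st():
    s=manip.sense();M=rot(s['orientation']);print(round(s['time'],2),s['tool_pos'].round(4),'yaw',np.degrees(np.arctan2(M[1,0],M[0,0])).round(2),'tilt',M[:,2].round(4),'F',s['contact_force'].round(2),'gap',round(s['finger_gap'],3),'q',s['joint_positions'].round(2));return s
E
python3 -c "
from h import *
st();print(delta([.485,.24,.2],-15))"
```

```text
1.2 [ 0.1269 -0.5352  0.2187] yaw 13.34 tilt [-0.  0. -1.] F [-0.13 -1.09  0.02] gap 1.001 q [-1.54  0.26  1.53 -0.    1.35 -0.2 ]
(array([ 0.5273, -0.6716,  0.0187]), np.float64(28.34))
```

Request:
carry_out(increments=[0.527, -0.672, 0.019, 28.3, -1, 0.527, -0.672, 0.019, 28.3, -1, 0.527, -0.672, 0.019, 28.3, -1, 0.527, -0.672, 0.019, 28.3, -1, 0.527, -0.672, 0.019, 28.3, -1, 0.527, -0.672, 0.019, 28.3, -1, 0.527, -0.672, 0.019, 28.3, -1, 0.527, -0.672, 0.019, 28.3, -1])

```text
time: 2.0
tool_pos: [0.2948, -0.1704, 0.2101]
orientation: [0.0, 0.991, -0.131, 0.001]
contact_force: [1.9, -0.3, 0.4]
finger_gap: 0.996
```

```bash
python3 -c "
from h import *
st();print(delta([.485,.24,.2],-15))"
```

```text
2.0 [ 0.2948 -0.1704  0.2101] yaw -15.02 tilt [ 0.0011 -0.001  -1.    ] F [ 1.9  -0.25  0.4 ] gap 0.996 q [-0.86 -0.13  1.98  0.    1.29  0.98]
(array([ 0.0773, -0.4456,  0.0099]), np.float64(-0.02))
```

Request:
carry_out(increments=[0.077, -0.445, 0.01, 0, -1, 0.077, -0.445, 0.01, 0, -1, 0.077, -0.445, 0.01, 0, -1, 0.077, -0.445, 0.01, 0, -1, 0.077, -0.445, 0.01, 0, -1, 0.077, -0.445, 0.01, 0, -1, 0.077, -0.445, 0.01, 0, -1, 0.077, -0.445, 0.01, 0, -1])

```text
time: 2.8
tool_pos: [0.4627, 0.1933, 0.2012]
orientation: [0.0, 0.991, -0.13, 0.001]
contact_force: [0.5, -1.2, 0.6]
finger_gap: 1.001
```

Request:
carry_out(increments=[0.0, -0.045, 0.0, 0, -1, 0, -0.045, 0, 0, -1, 0, -0.045, 0, 0, -1, 0, -0.045, 0, 0, -1])

```text
time: 3.2
tool_pos: [0.4738, 0.236, 0.201]
orientation: [0.001, 0.991, -0.13, 0.001]
contact_force: [0.3, -0.6, -0.5]
finger_gap: 1.001
```

```bash
python3 - <<'E'
from h import *
s=st();p=manip.read_camera('wrist');save(p,'w1.png');st()
np.savez('/tmp/w1.npz',frame=p['frame'],pts=cloud(p,s),d=p['range_z'])
E
```

```text
3.2 [0.4738 0.236  0.201 ] yaw -15.0 tilt [ 0.0011 -0.0017 -1.    ] F [ 0.28 -0.6  -0.53] gap 1.001 q [ 0.25  0.23  1.61 -0.    1.29  2.09]
3.25 [0.474  0.2356 0.2012] yaw -15.05 tilt [ 0.0015 -0.0015 -1.    ] F [-0.03 -0.51 -0.63] gap 1.002 q [ 0.25  0.23  1.61 -0.    1.29  2.09]
```

View pics/w1.png

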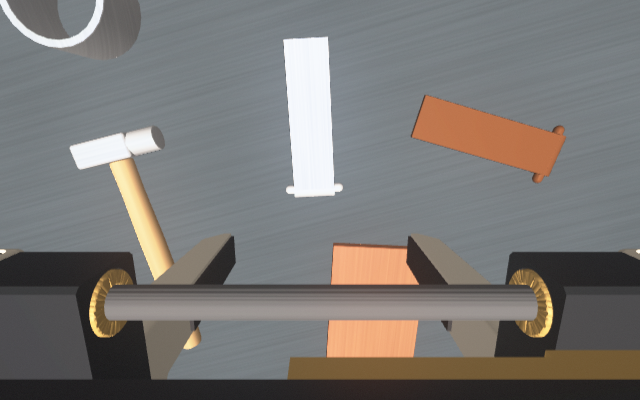

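```bash
cat >> m.py <<'E'
def flapfit(pts,f,cx,cy):
    m,P=rect(pts,f,'st',cx,cy,.11)
    n,l=cv2.connectedComponents(m.astype(np.uint8));b=1+np.argmax([(l==i).sum() for i in range(1,n)])
    P=pts[l==b][:,:2]
    r=cv2.minAreaRect((P*1000).astype(np.float32));return P,r
E
python3 - <<'E'
from m import *
d=np.load('/tmp/w1.npz')
P,r=flapfit(d['pts'],d['frame'],.54,.226);print(len(P),r)
z=d['pts'][...,2]
m,_=rect(d['pts'],d['frame'],'st',.54,.226,.11);print(np.percentile(z[m],[5,50,95]))
# edges of body via PCA on central part
a=np.radians(-14.7)
for it in range(3):
    ux=np.array([np.cos(a),np.sin(a)]);uy=np.array([-ux[1],ux[0]])
    c=P.mean(0);q=np.stack([(P-c)@ux,(P-c)@uy],1)
    xs=np.arange(-.05,.065,.006);mid=[]
    for x in xs:
        w=q[abs(q[:,0]-x)<.004][:,1];mid.append([x,(w.min()+w.max())/2,w.max()-w.min()])
    mid=np.array(mid);k=np.polyfit(mid[:,0],mid[:,1],1);a+=np.arctan(k[0])
    print(np.degrees(a),k)
ux=np.array([np.cos(a),np.sin(a)]);uy=np.array([-ux[1],ux[0]])
X=P@ux;Y=P@uy
print('len',np.ptp(X),'x ends',X.min(),X.max(),'w',mid[:,2])
ym=np.median([ (Y[abs(X-x)<.004].min()+Y[abs(X-x)<.004].max())/2 for x in np.linspace(X.min()+.03,X.max()-.01,15)])
c=(X.min()+X.max())/2*ux+ym*uy;print('ctr',c,'barrel',c-.071*ux)
pk=P[(X<X.min()+.02)];print('pin span',np.ptp(pk@uy),(pk@uy).min()-ym,(pk@uy).max()-ym)
print(delta([*(c-.071*ux),.1],np.degrees(a)))
E
```

```text
6893 ((540.2286376953125, 227.696044921875), (61.96793746948242, 159.81773376464844), 78.03697204589844)
[0.01606141 0.01764106 0.01890468]
-12.18307255444278 [0.04395695 0.0001111 ]
-12.161576502082646 [0.00037518 0.00010179]
-12.161405839686518 [2.97862072e-06 1.01571696e-04]
len 0.15988089414540108 x ends 0.4001728220417673 0.5600537161871684 w [0.04381966 0.04382964 0.04321414 0.04343172 0.04339139 0.04404423
 0.04303969 0.04353033 0.04372972 0.04389147 0.04328763 0.04324799
 0.04384011 0.04362561 0.04340089 0.04337291 0.04397516 0.0438853
 0.04345018 0.04368801]
ctr [0.54015023 0.22744455] barrel [0.47074361 0.24240186]
pin span 0.061969767241213614 -0.03095978917941211 0.031009978061801502
(array([-0.0051, -0.0058,  0.1012]), np.float64(-2.89))
```

Request:
carry_out(increments=[-0.005, -0.006, 0.05, -2.9, -1, -0.005, -0.006, 0.1, -2.9, -1, -0.005, -0.006, 0.14, -2.9, -1, -0.005, -0.006, 0.165, -2.9, -1, -0.005, -0.006, 0.175, -2.9, -1, -0.005, -0.006, 0.175, -2.9, -1])

```text
time: 3.85
tool_pos: [0.4704, 0.2412, 0.0256]
orientation: [0.001, 0.994, -0.107, -0.0]
contact_force: [-0.5, 0.0, 0.9]
finger_gap: 1.0
```

```bash
python3 - <<'E'
from m import *
s=st();print(delta([.4707,.2424,.0035],-12.16))
p=manip.read_camera('wrist');save(p,'w2.png')
pts=cloud(p,s)
P,r=flapfit(pts,p['frame'],.54,.226);print(len(P),r)
E
```

```text
3.85 [0.4704 0.2412 0.0256] yaw -12.26 tilt [-5.0e-04 -2.2e-03 -1.0e+00] F [-0.53  0.05  0.88] gap 1.0 q [ 0.26  0.43  1.82 -0.    0.89  2.05]
(array([ 0.    , -0.0013,  0.0221]), np.float64(-0.1))
22079 ((527.4744262695312, 232.65724182128906), (63.096229553222656, 132.1273651123047), 80.49414825439453)
```

View pics/w2.png

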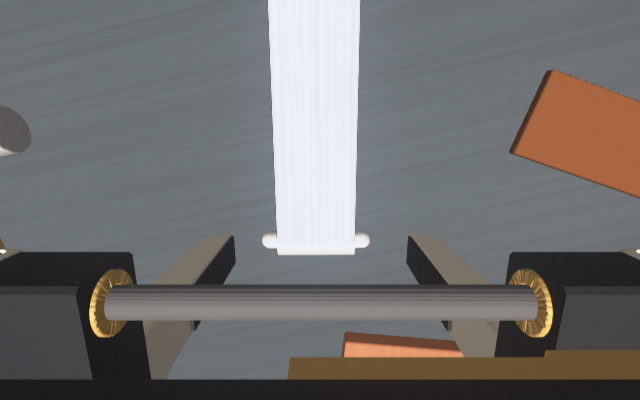

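```bash
python3 - <<'E'
from m import *
s=manip.sense();p=manip.read_camera('wrist');pts=cloud(p,s)
m,P=rect(pts,p['frame'],'st',.47,.242,.06)
T=(P-s['tool_pos'])@rot(s['orientation']);T=T[T[:,2]>0]
print('xmin',np.percentile(T[:,0],[0,1,3]))
for sg in (1,-1):
    w=T[T[:,1]*sg>.025];print(len(w),w.min(0).round(4),w.max(0).round(4),w.mean(0).round(4))
E
```

```text
xmin [-0.0089028  -0.00720053 -0.00521769]
138 [-0.0048  0.025   0.    ] [0.009  0.053  0.0185] [0.0001 0.028  0.0145]
159 [-0.0052 -0.0324  0.0117] [ 0.0039 -0.0252  0.0187] [-0.     -0.0281  0.0146]
```

Request:
carry_out(increments=[0, 0, 0.012, 0, -1, 0, 0, 0.02, 0, -1, 0, 0, 0.022, 0, -1, 0, 0, 0.022, 0, -1], grip_force=10)

```text
time: 4.35
tool_pos: [0.4719, 0.2421, 0.0052]
orientation: [0.0, 0.994, -0.106, 0.002]
contact_force: [-0.0, -0.3, 0.2]
finger_gap: 1.0
```

```bash
python3 -c "
from h import *
st()"
```

```text
4.35 [0.4719 0.2421 0.0052] yaw -12.21 tilt [ 0.0029 -0.0011 -1.    ] F [-0.05 -0.33  0.15] gap 1.0 q [ 0.26  0.46  1.83 -0.    0.84  2.05]
```

Lower 2 mm more and close.

Request:
carry_out(increments=[-0.001, 0, 0.002, 0, -1, -0.001, 0, 0.002, 0, 1, -0.001, 0, 0.002, 0, 1, -0.001, 0, 0.002, 0, 1, -0.001, 0, 0.002, 0, 1, -0.001, 0, 0.002, 0, 1, -0.001, 0, 0.002, 0, 1, -0.001, 0, 0.002, 0, 1], grip_force=10)

```text
time: 5.15
tool_pos: [0.471, 0.2425, 0.0033]
orientation: [0.0, 0.994, -0.106, 0.002]
contact_force: [-0.1, 2.3, 0.2]
finger_gap: 0.672
```

```bash
python3 -c "
from h import *
st()"
```

```text
5.15 [0.471  0.2425 0.0033] yaw -12.2 tilt [ 3.1e-03 -8.0e-04 -1.0e+00] F [-0.07  2.26  0.2 ] gap 0.672 q [ 0.27  0.47  1.84 -0.    0.84  2.05]
```

Request:
carry_out(increments=[0, 0, -0.006, 0, 1, 0.001, 0, -0.014, 0, 1, 0.002, 0, -0.022, 0, 1, 0.003, 0, -0.03, 0, 1, 0.005, 0, -0.038, 0, 1, 0.007, 0, -0.046, 0, 1, 0.01, 0, -0.054, 0, 1, 0.013, 0, -0.061, 0, 1])

```text
time: 5.95
tool_pos: [0.4838, 0.2397, 0.0651]
orientation: [0.0, 0.994, -0.106, 0.002]
contact_force: [0.8, -0.1, -4.2]
finger_gap: 0.677
```

```bash
python3 - <<'E'
from h import *
st()
p=manip.read_camera('side');save(p,'s2.png')
st()
cv2.imwrite('pics/s2c.png',cv2.resize(p['frame'][150:350,150:450,::-1],(780,520)))
E
```

```text
5.95 [0.4838 0.2397 0.0651] yaw -12.2 tilt [ 3.4e-03 -8.0e-04 -1.0e+00] F [ 0.85 -0.06 -4.21] gap 0.677 q [ 0.25  0.39  1.76 -0.    0.99  2.04]
6.0 [0.4847 0.2398 0.0661] yaw -12.21 tilt [ 4.8e-03 -4.0e-04 -1.0e+00] F [-1.09 -0.15 -1.35] gap 0.671 q [ 0.25  0.39  1.76 -0.    0.99  2.04]
```

View pics/s2c.png

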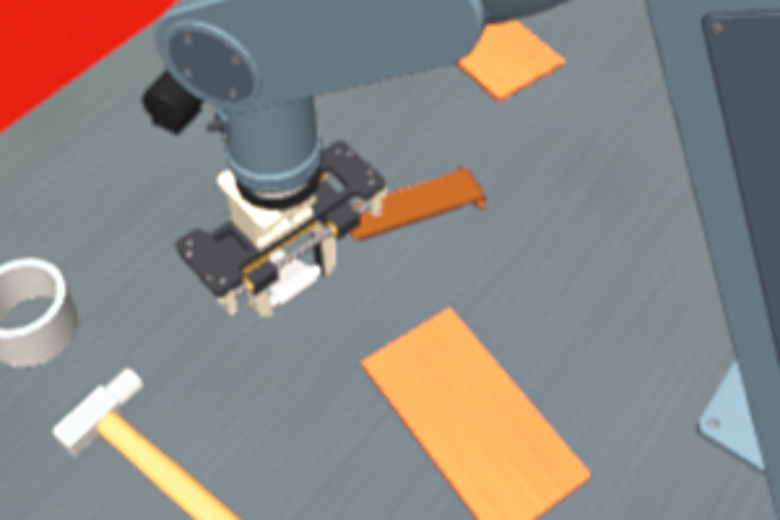

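Request:
carry_out(increments=[0.003, 0, -0.008, 0, 1, 0.007, 0, -0.016, 0, 1, 0.013, 0, -0.026, 0, 1, 0.02, 0, -0.036, 0, 1, 0.028, 0, -0.046, 0, 1, 0.038, 0, -0.055, 0, 1, 0.049, 0, -0.064, 0, 1, 0.06, 0, -0.072, 0, 1])

```text
time: 6.8
tool_pos: [0.5437, 0.227, 0.1393]
orientation: [-0.0, 0.994, -0.106, 0.002]
contact_force: [0.4, -0.6, -6.2]
finger_gap: 0.677
```

Request:
carry_out(increments=[0.011, 0, -0.006, 0, 1, 0.022, 0, -0.014, 0, 1, 0.033, 0, -0.022, 0, 1, 0.044, 0, -0.031, 0, 1, 0.054, 0, -0.041, 0, 1, 0.063, 0, -0.052, 0, 1, 0.068, 0, -0.062, 0, 1, 0.07, 0, -0.07, 0, 1])

```text
time: 7.6
tool_pos: [0.6121, 0.2119, 0.21]
orientation: [-0.0, 0.994, -0.107, 0.002]
contact_force: [-0.8, -0.5, -5.9]
finger_gap: 0.674
```

```bash
python3 - <<'E'
from h import *
st()
p=manip.read_camera('side');save(p,'s3.png')
st()
cv2.imwrite('pics/s3c.png',cv2.resize(p['frame'][150:350,150:450,::-1],(780,520)))
st();p=manip.read_camera('wrist');save(p,'w3.png')
E
```

```text
7.6 [0.6121 0.2119 0.21  ] yaw -12.24 tilt [ 3.9e-03 -3.0e-04 -1.0e+00] F [-0.81 -0.48 -5.88] gap 0.674 q [ 0.16  0.44  1.3  -0.    1.4   1.95]
7.65 [0.6126 0.2121 0.2115] yaw -12.23 tilt [ 0.0062 -0.     -1.    ] F [ 0.5   0.19 -4.58] gap 0.675 q [ 0.16  0.44  1.3  -0.    1.4   1.95]
7.65 [0.6126 0.2121 0.2115] yaw -12.23 tilt [ 0.0062 -0.     -1.    ] F [ 0.5   0.19 -4.58] gap 0.675 q [ 0.16  0.44  1.3  -0.    1.4   1.95]
```

View pics/s3c.png

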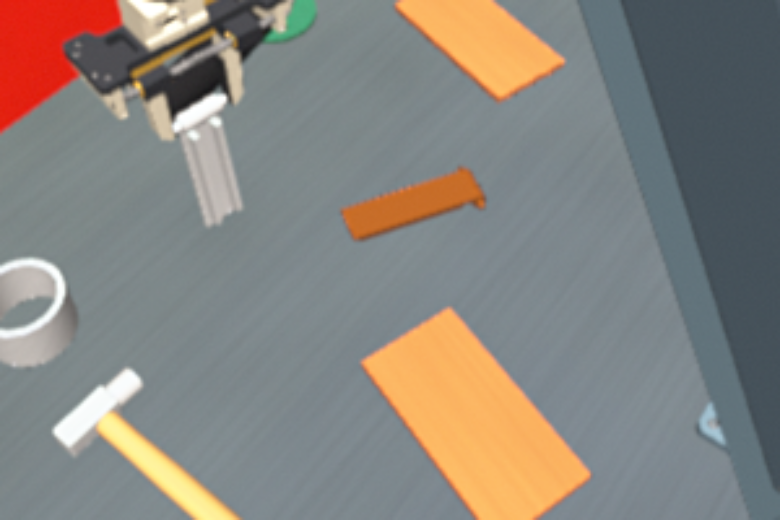

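View pics/w3.png

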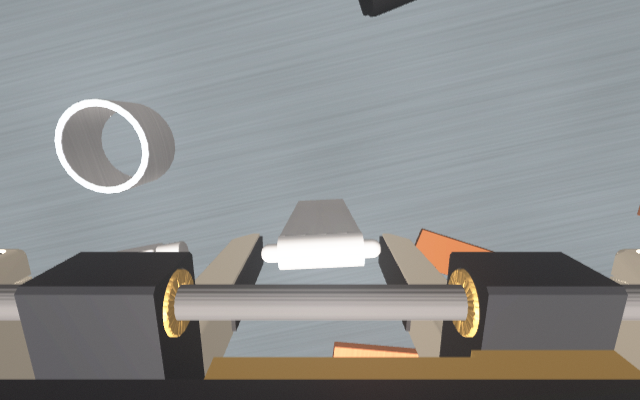

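Request:
carry_out(increments=[-0.001, 0.006, -0.01, 0, 1, -0.002, 0.018, -0.02, 1, 1, -0.003, 0.036, -0.03, 2, 1, -0.005, 0.06, -0.035, 3, 1, -0.007, 0.09, -0.035, 3.8, 1, -0.009, 0.12, -0.035, 3.8, 1, -0.011, 0.15, -0.035, 3.8, 1, -0.013, 0.18, -0.035, 3.8, 1])

```text
time: 8.5
tool_pos: [0.56, 0.0367, 0.2466]
orientation: [-0.0, 0.99, -0.14, 0.003]
contact_force: [0.9, -0.1, -5.1]
finger_gap: 0.673
```

```bash
python3 -c "
from h import *
st();print(delta([.494,-.205,.235],-16.05))"
```

```text
8.5 [0.56   0.0367 0.2466] yaw -16.11 tilt [ 6.9e-03 -7.0e-04 -1.0e+00] F [ 0.9  -0.13 -5.07] gap 0.673 q [-0.13  0.26  1.47  0.    1.41  1.72]
(array([0.0036, 0.2506, 0.0113]), np.float64(-0.06))
```

Request:
carry_out(increments=[0, 0.025, 0, 0, 1, 0, 0.055, 0, 0, 1, 0.001, 0.085, 0.002, 0, 1, 0.002, 0.115, 0.004, 0, 1, 0.003, 0.145, 0.006, 0, 1, 0.003, 0.172, 0.008, 0, 1, 0.003, 0.197, 0.01, 0, 1, 0.003, 0.218, 0.011, 0, 1])

```text
time: 9.3
tool_pos: [0.5007, -0.1758, 0.2362]
orientation: [0.0, 0.99, -0.141, 0.004]
contact_force: [0.9, 0.0, -6.6]
finger_gap: 0.674
```

Request:
carry_out(increments=[0, 0.014, 0, 0, 1, 0, 0.024, 0, 0, 1, 0, 0.03, 0, 0, 1, 0, 0.032, 0, 0, 1, 0, 0.032, 0, 0, 1])

```text
time: 9.8
tool_pos: [0.4917, -0.2064, 0.2364]
orientation: [0.0, 0.99, -0.141, 0.004]
contact_force: [0.8, 0.2, -5.7]
finger_gap: 0.669
```

```bash
python3 - <<'E'
from h import *
st()
p=manip.read_camera('scene');save(p,'c4.png');np.savez('/tmp/c4.npz',frame=p['frame'],pts=cloud(p))
st();print(delta([.494,-.205,.235],-16.05))
cv2.imwrite('pics/c4c.png',cv2.resize(p['frame'][130:330,150:450,::-1],(780,520)))
E
```

```text
9.8 [ 0.4917 -0.2064  0.2364] yaw -16.26 tilt [ 0.0074 -0.0018 -1.    ] F [ 0.76  0.16 -5.74] gap 0.669 q [-0.61  0.21  1.55  0.    1.37  1.25]
9.85 [ 0.4918 -0.206   0.2363] yaw -16.23 tilt [ 0.0072 -0.0015 -1.    ] F [ 0.52 -0.3  -5.75] gap 0.676 q [-0.61  0.21  1.55  0.    1.37  1.25]
(array([ 0.0018, -0.0016,  0.0013]), np.float64(-0.18))
```

View pics/c4c.png

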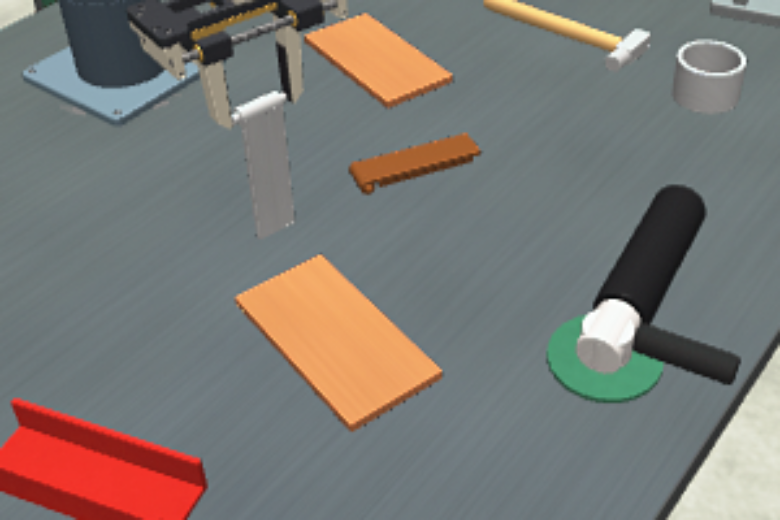

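```bash
python3 - <<'E'
from m import *
d=np.load('/tmp/c4.npz');pts,f=d['pts'],d['frame'].astype(int)
m,P=rect(pts,f,'cu',.585,-.23,.16);print(cv2.minAreaRect((P[:,:2]*1000).astype(np.float32)))
sat=f.max(-1)-f.min(-1)
m=(np.hypot(pts[...,0]-.492,pts[...,1]+.206)<.05)&(sat<25)&(pts[...,2]>.04)&(pts[...,2]<.225)&(f[...,0]>110)
Q=pts[m];print(np.percentile(Q[:,2],[0,1,50,99]))
ux=np.array([np.cos(np.radians(-16.2)),np.sin(np.radians(-16.2))])
for z in np.arange(.09,.23,.02):
    q=Q[abs(Q[:,2]-z)<.01];print(round(z,2),len(q),((q[:,:2]-[.4918,-.206])@ux).mean().round(4) if len(q) else '')
s=manip.sense();p=manip.read_camera('wrist');W=cloud(p,s);save(p,'w5.png')
m,P=rect(W,p['frame'],'cu',.585,-.23,.16);print(len(P),cv2.minAreaRect((P[:,:2]*1000).astype(np.float32)),np.median(P[:,2]))
E
```

```text
((585.3685302734375, -231.05374145507812), (110.28026580810547, 221.1046905517578), 73.88993835449219)
[0.08729273 0.0894219  0.15979831 0.22306584]
0.09 50 0.0048
0.11 91 0.005
0.13 89 0.0056
0.15 103 0.0067
0.17 96 0.0076
0.19 101 0.0079
0.21 107 0.0086
0.23 28 0.009
18345 ((578.832763671875, -229.47857666015625), (109.83842468261719, 207.9678192138672), 73.69855499267578) 0.011767085890968254
```

View pics/w5.png

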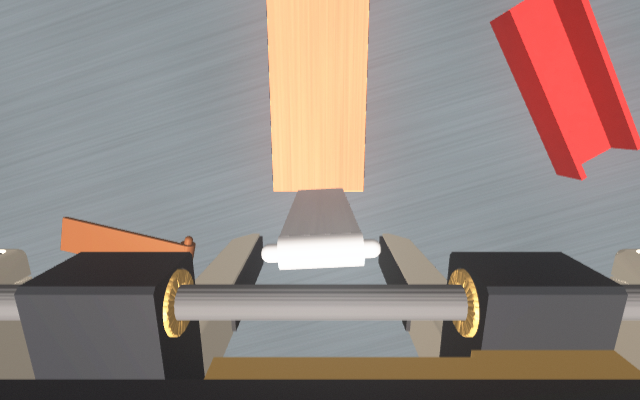

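Request:
carry_out(increments=[0, 0, 0.008, 0, 1, 0, 0, 0.02, 0, 1, 0, 0, 0.034, 0, 1, 0, 0, 0.048, 0, 1, 0, 0, 0.06, 0, 1, 0, 0, 0.067, 0, 1, 0, 0, 0.07, 0, 1, 0, 0, 0.07, 0, 1])

```text
time: 10.7
tool_pos: [0.4923, -0.2059, 0.1659]
orientation: [0.0, 0.99, -0.141, 0.003]
contact_force: [0.3, -0.4, -6.0]
finger_gap: 0.676
```

```bash
python3 - <<'E'
from h import *
st()
p=manip.read_camera('scene');np.savez('/tmp/c6.npz',frame=p['frame'],pts=cloud(p))
st()
cv2.imwrite('pics/c6c.png',cv2.resize(p['frame'][130:330,150:450,::-1],(780,520)))
E
```

```text
10.7 [ 0.4923 -0.2059  0.1659] yaw -16.21 tilt [ 0.0067 -0.0012 -1.    ] F [ 0.35 -0.4  -5.97] gap 0.676 q [-0.61  0.27  1.66  0.    1.21  1.25]
10.75 [ 0.4926 -0.2061  0.1664] yaw -16.21 tilt [ 0.0075 -0.0018 -1.    ] F [-0.37 -0.18 -5.69] gap 0.673 q [-0.61  0.27  1.66  0.    1.21  1.25]
```

View pics/c6c.png

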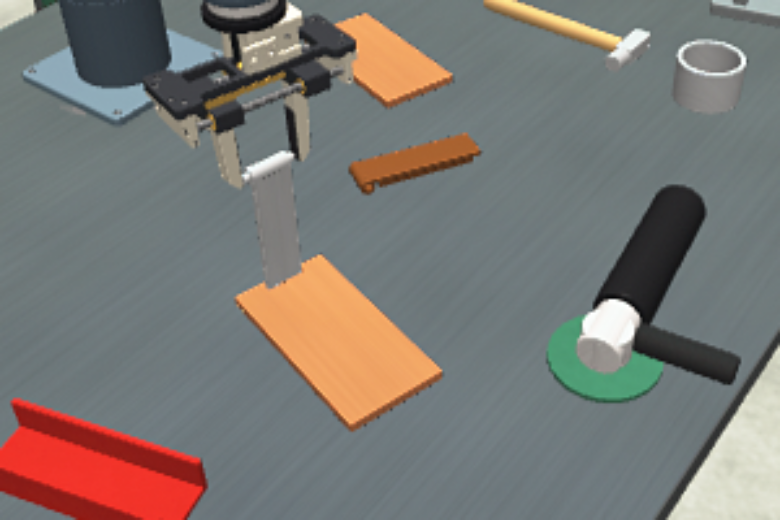

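Request:
carry_out(increments=[0, 0, 0.002, 0, 1, 0.001, 0, 0.004, 0, 1, 0.002, 0, 0.005, 0, 1, 0.004, 0, 0.006, 0, 1, 0.006, 0, 0.007, 0, 1, 0.008, 0, 0.0075, 0, 1, 0.01, 0, 0.008, 0, 1, 0.012, 0, 0.0085, 0, 1])

```text
time: 11.55
tool_pos: [0.5058, -0.21, 0.1598]
orientation: [0.001, 0.99, -0.141, 0.006]
contact_force: [1.4, 2.5, 8.1]
finger_gap: 0.674
```

```bash
python3 -c "
from h import *
st()"
```

```text
11.55 [ 0.5058 -0.21    0.1598] yaw -16.21 tilt [ 0.0114 -0.0034 -0.9999] F [1.36 2.5  8.12] gap 0.674 q [-0.6   0.29  1.64  0.    1.2   1.25]
```

Request:
carry_out(increments=[0.003, 0, -0.001, 0, 1, 0.006, 0, -0.001, 0, 1, 0.009, 0, -0.001, 0, 1, 0.012, 0, -0.0005, 0, 1])

```text
time: 11.95
tool_pos: [0.5176, -0.2134, 0.1603]
orientation: [0.001, 0.99, -0.141, 0.006]
contact_force: [0.0, 1.3, -1.4]
finger_gap: 0.673
```

```bash
python3 - <<'E'
from h import *
s=st()
p=manip.read_camera('scene');pts=cloud(p);np.savez('/tmp/c7.npz',frame=p['frame'],pts=pts)
st()
cv2.imwrite('pics/c7c.png',cv2.resize(p['frame'][130:330,150:450,::-1],(780,520)))
f=p['frame'].astype(int);sat=f.max(-1)-f.min(-1);t=s['tool_pos']
m=(np.hypot(pts[...,0]-t[0],pts[...,1]-t[1])<.05)&(sat<25)&(pts[...,2]>.016)&(pts[...,2]<t[2])&(f[...,0]>110)
Q=pts[m];ux=np.array([np.cos(np.radians(-16.2)),np.sin(np.radians(-16.2))])
for z in np.arange(.02,.17,.02):
    q=Q[abs(Q[:,2]-z)<.01];print(round(z,2),len(q),((q[:,:2]-t[:2])@ux).mean().round(4) if len(q) else '')
E
```

```text
11.95 [ 0.5176 -0.2134  0.1603] yaw -16.22 tilt [ 0.0112 -0.0032 -0.9999] F [ 0.05  1.28 -1.43] gap 0.673 q [-0.59  0.31  1.61  0.    1.21  1.26]
12.0 [ 0.5181 -0.2136  0.1604] yaw -16.22 tilt [ 0.0119 -0.0035 -0.9999] F [ 0.2   0.79 -2.87] gap 0.672 q [-0.59  0.31  1.61  0.    1.21  1.26]
0.02 47 0.0055
0.04 78 0.0058
0.06 78 0.0064
0.08 91 0.0067
0.1 90 0.0075
0.12 90 0.0082
0.14 95 0.0091
0.16 47 0.0099
```

View pics/c7c.png

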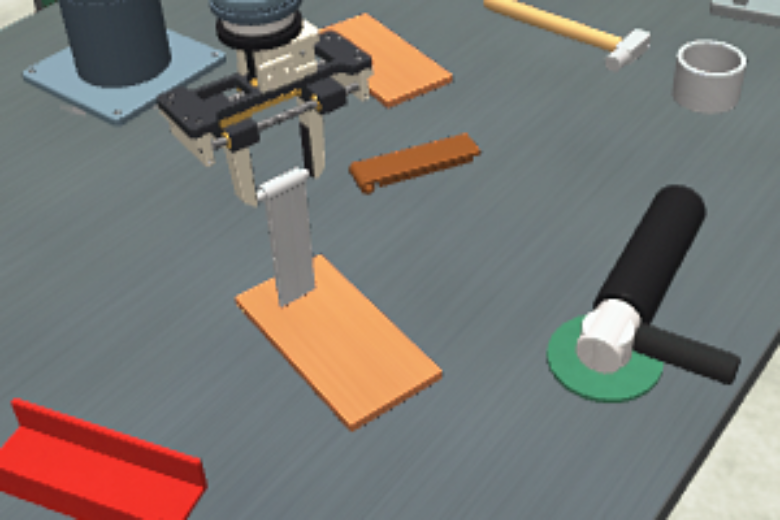

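Request:
carry_out(increments=[0, 0, -0.01, 0, 1, -0.004, 0, -0.02, 0, 1, -0.012, 0, -0.022, 0, 1, -0.022, 0, -0.022, 0, 1, -0.034, 0, -0.022, 0, 1, -0.046, 0, -0.022, 0, 1, -0.055, 0, -0.022, 0, 1, -0.0595, 0, -0.022, 0, 1])

```text
time: 12.8
tool_pos: [0.4593, -0.1963, 0.1815]
orientation: [0.001, 0.99, -0.141, 0.006]
contact_force: [0.7, 0.5, -5.9]
finger_gap: 0.674
```

Request:
carry_out(increments=[0, 0, 0, 0, 1, 0, 0, 0, 0, 1, 0, 0, 0, 0, 1, 0, 0, 0, 0, 1])

```text
time: 13.2
tool_pos: [0.4597, -0.1965, 0.1815]
orientation: [0.001, 0.99, -0.141, 0.006]
contact_force: [-0.4, 0.2, -5.8]
finger_gap: 0.674
```

```bash
cat >> m.py <<'E'
C=np.array([.5845,-.2307]);UX=np.array([np.cos(np.radians(-16.1)),np.sin(np.radians(-16.1))]);UY=np.array([-UX[1],UX[0]])
def look(n,crop=(130,330,150,450)):
    s=st();t=s['tool_pos'];print('along',((t[:2]-C)@UX).round(4),'lat',((t[:2]-C)@UY).round(4))
    p=manip.read_camera('scene');pts=cloud(p)
    a,b,c,d=crop;cv2.imwrite('pics/'+n,cv2.resize(p['frame'][a:b,c:d,::-1],(780,520)))
    f=p['frame'].astype(int);sat=f.max(-1)-f.min(-1)
    al=(pts[...,:2]-C)@UX;la=(pts[...,:2]-C)@UY
    m=(abs(la)<.02)&(al>-.25)&(al<.15)&(sat<25)&(pts[...,2]>.004)&(pts[...,2]<t[2]+.003)&(f[...,0]>100)
    for z in np.arange(.01,.17,.02):
        q=m&(abs(pts[...,2]-z)<.01)
        if q.sum()>5: print('z',round(z,2),q.sum(),'along med %.4f min %.4f max %.4f zmin %.4f'%(np.median(al[q]),al[q].min(),al[q].max(),pts[...,2][q].min()))
    return p,pts
E
python3 -c "
from m import *
look('c8.png')"
```

```text
13.2 [ 0.4597 -0.1965  0.1815] yaw -16.23 tilt [ 0.0114 -0.0032 -0.9999] F [-0.39  0.2  -5.83] gap 0.674 q [-0.63  0.19  1.72  0.    1.22  1.22]
along -0.1294 lat -0.0018
z 0.03 25 along med -0.1250 min -0.1436 max -0.1212 zmin 0.0311
z 0.05 67 along med -0.1244 min -0.1275 max -0.1209 zmin 0.0401
z 0.07 67 along med -0.1230 min -0.1412 max -0.1193 zmin 0.0600
z 0.09 76 along med -0.1226 min -0.1419 max -0.1196 zmin 0.0802
z 0.11 75 along med -0.1219 min -0.1398 max -0.1177 zmin 0.1006
z 0.13 76 along med -0.1211 min -0.1374 max -0.1174 zmin 0.1202
z 0.15 79 along med -0.1208 min -0.1240 max -0.1178 zmin 0.1408
```

View pics/c8.png

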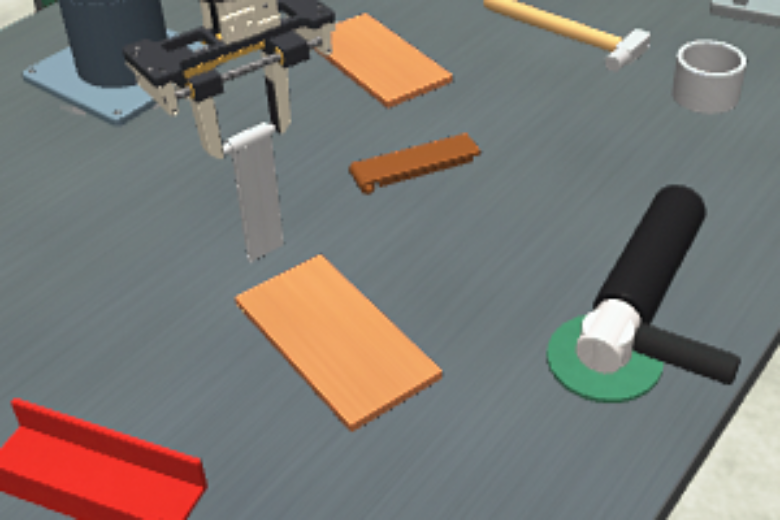

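Request:
carry_out(increments=[0, 0, 0.007, 0, 1, 0, 0, 0.015, 0, 1, 0, 0, 0.023, 0, 1, 0, 0, 0.027, 0, 1, 0.002, 0, 0.0275, 0, 1, 0.006, 0, 0.0275, 0, 1, 0.01, 0, 0.0275, 0, 1, 0.014, 0, 0.0275, 0, 1])

```text
time: 14.05
tool_pos: [0.4741, -0.2008, 0.1545]
orientation: [0.001, 0.99, -0.141, 0.006]
contact_force: [0.5, 0.2, -6.5]
finger_gap: 0.67
```

```bash
python3 -c "
from m import *
look('c9.png')"
```

```text
14.05 [ 0.4741 -0.2008  0.1545] yaw -16.23 tilt [ 0.0122 -0.0036 -0.9999] F [ 0.48  0.21 -6.53] gap 0.67 q [-0.62  0.24  1.72  0.    1.16  1.23]
along -0.1143 lat -0.0019
z 0.01 30 along med -0.1114 min -0.1148 max -0.1084 zmin 0.0086
z 0.03 67 along med -0.1105 min -0.1271 max -0.1061 zmin 0.0201
z 0.05 70 along med -0.1098 min -0.1289 max -0.1046 zmin 0.0401
z 0.07 65 along med -0.1086 min -0.1122 max -0.1043 zmin 0.0600
z 0.09 73 along med -0.1077 min -0.1266 max -0.1050 zmin 0.0800
z 0.11 76 along med -0.1064 min -0.1238 max -0.1024 zmin 0.1000
z 0.13 77 along med -0.1059 min -0.1216 max -0.1030 zmin 0.1201
z 0.15 68 along med -0.1046 min -0.1084 max -0.1020 zmin 0.1403
```

View pics/c9.png

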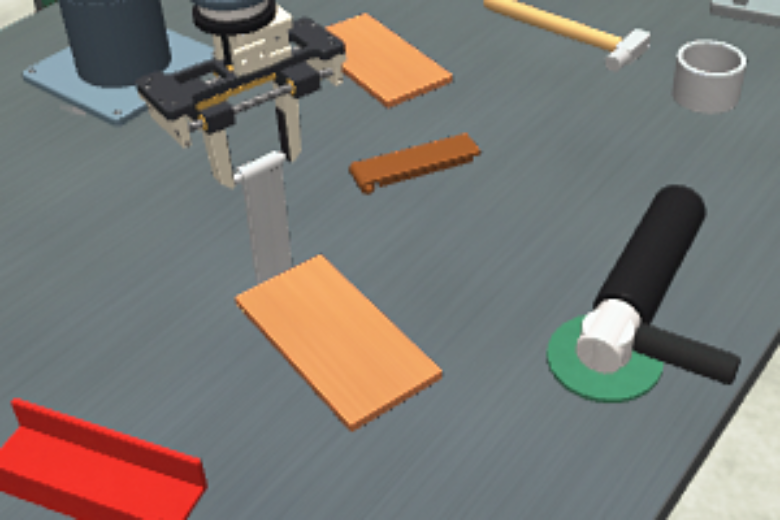

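Request:
carry_out(increments=[0.003, 0, 0, 0, 1, 0.007, 0, 0, 0, 1, 0.011, 0, 0, 0, 1, 0.015, 0, 0.0005, 0, 1, 0.019, 0, 0.001, 0, 1, 0.023, 0, 0.0015, 0, 1, 0.027, 0, 0.002, 0, 1, 0.031, 0, 0.003, 0, 1])

```text
time: 14.9
tool_pos: [0.5048, -0.2098, 0.1519]
orientation: [0.001, 0.99, -0.141, 0.006]
contact_force: [-0.3, 0.1, -4.7]
finger_gap: 0.675
```

```bash
python3 -c "
from m import *
look('c10.png')"
```

```text
14.9 [ 0.5048 -0.2098  0.1519] yaw -16.23 tilt [ 0.0126 -0.0037 -0.9999] F [-0.26  0.09 -4.7 ] gap 0.675 q [-0.6   0.3   1.65  0.    1.18  1.25]
along -0.0824 lat -0.002
z 0.01 21 along med -0.1094 min -0.1141 max -0.1070 zmin 0.0102
z 0.03 52 along med -0.1068 min -0.1224 max -0.1009 zmin 0.0203
z 0.05 54 along med -0.1005 min -0.1167 max -0.0960 zmin 0.0403
z 0.07 58 along med -0.0951 min -0.1135 max -0.0913 zmin 0.0603
z 0.09 63 along med -0.0900 min -0.1072 max -0.0854 zmin 0.0802
z 0.11 55 along med -0.0842 min -0.1020 max -0.0809 zmin 0.1002
z 0.13 64 along med -0.0787 min -0.0946 max -0.0748 zmin 0.1201
z 0.15 46 along med -0.0737 min -0.0780 max -0.0691 zmin 0.1401
```

View pics/c10.png

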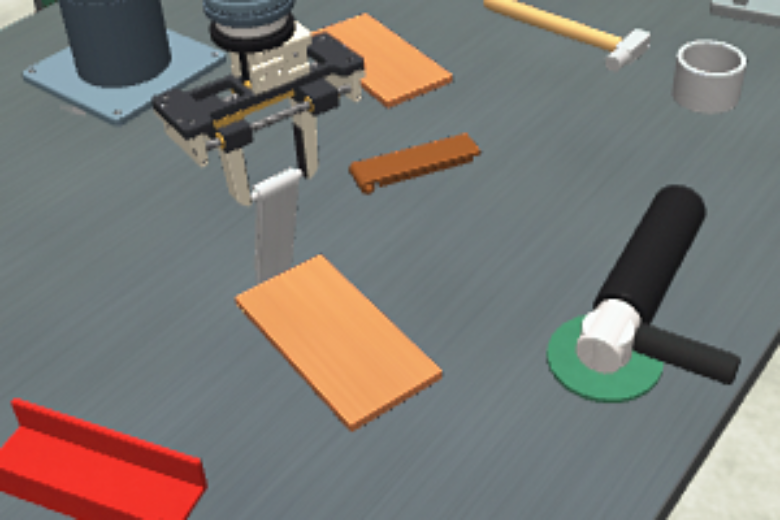

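Request:
carry_out(increments=[0.006, 0, 0.002, 0, 1, 0.012, 0, 0.004, 0, 1, 0.018, 0, 0.0065, 0, 1, 0.025, 0, 0.01, 0, 1, 0.031, 0, 0.0135, 0, 1, 0.037, 0, 0.017, 0, 1, 0.043, 0, 0.0195, 0, 1, 0.049, 0, 0.0225, 0, 1])

```text
time: 15.75
tool_pos: [0.5526, -0.2237, 0.1293]
orientation: [0.001, 0.99, -0.141, 0.006]
contact_force: [-1.9, 0.6, -6.5]
finger_gap: 0.674
```

```bash
python3 -c "
from m import *
look('c11.png')"
```

```text
15.75 [ 0.5526 -0.2237  0.1293] yaw -16.23 tilt [ 0.0119 -0.0033 -0.9999] F [-1.89  0.62 -6.49] gap 0.674 q [-0.57  0.4   1.56  0.    1.17  1.28]
along -0.0326 lat -0.0021
z 0.05 6 along med -0.0933 min -0.0984 max -0.0830 zmin 0.0485
z 0.09 6 along med -0.0654 min -0.0762 max -0.0537 zmin 0.0801
z 0.13 23 along med -0.0237 min -0.0262 max -0.0211 zmin 0.1238
```

View pics/c11.png

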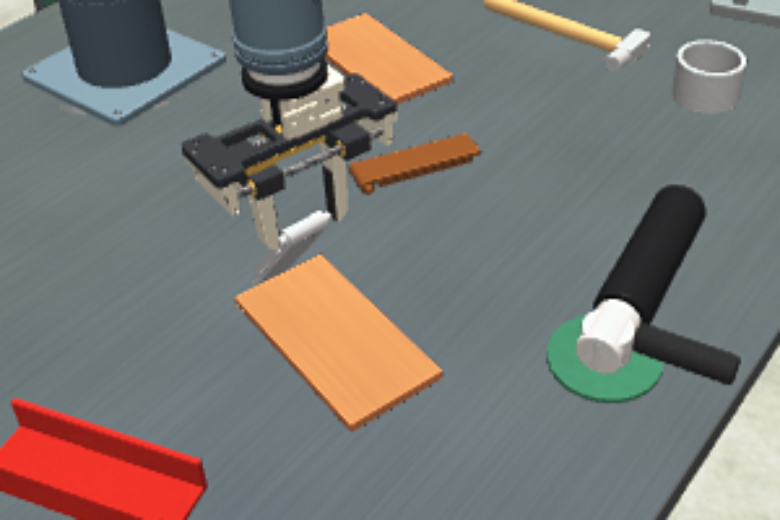

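Request:
carry_out(increments=[0.004, 0, 0, 0, 1, 0.008, 0, 0, 0, 1, 0.013, 0, 0, 0, 1, 0.018, 0, 0, 0, 1, 0.023, 0, 0, 0, 1, 0.029, 0, 0, 0, 1, 0.035, 0, 0, 0, 1, 0.04, 0, 0, 0, 1])

```text
time: 16.6
tool_pos: [0.5925, -0.2354, 0.1295]
orientation: [0.001, 0.99, -0.141, 0.007]
contact_force: [-0.6, -0.1, -4.0]
finger_gap: 0.672
```

```bash
python3 -c "
from m import *
look('c12.png')"
```

```text
16.6 [ 0.5925 -0.2354  0.1295] yaw -16.24 tilt [ 0.0131 -0.0037 -0.9999] F [-0.65 -0.09 -3.99] gap 0.672 q [-0.56  0.47  1.45  0.    1.21  1.3 ]
along 0.009 lat -0.0023
z 0.13 24 along med 0.0179 min 0.0133 max 0.0201 zmin 0.1228
```

View pics/c12.png

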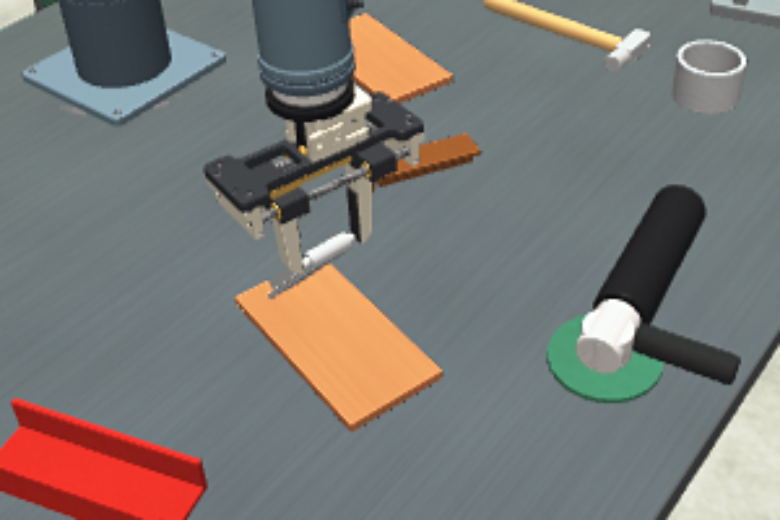

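```bash
python3 - <<'E'
from m import *
s=st();p=manip.read_camera('wrist');save(p,'w13.png');pts=cloud(p,s)
f=p['frame'].astype(int);sat=f.max(-1)-f.min(-1)
T=(pts-s['tool_pos'])@rot(s['orientation'])
m=(abs(T[...,0])<.03)&(abs(T[...,1])<.02)&(T[...,2]>-.03)&(T[...,2]<.02)&(sat<25)&(f[...,0]>100)
Q=T[m];print(len(Q),Q.min(0),Q.max(0))
# circle fit r=9
from scipy.optimize import least_squares
q=Q[(Q[:,2]<.006)][:,[0,2]]
r=least_squares(lambda c:np.hypot(q[:,0]-c[0],q[:,1]-c[1])-.009,[0,0],loss='soft_l1',f_scale=.001);print('axis tool x,z',r.x,np.abs(r.fun).mean())
E
```

```text
16.65 [ 0.5932 -0.2357  0.1295] yaw -16.24 tilt [ 0.014  -0.004  -0.9999] F [ 1.09  0.31 -4.3 ] gap 0.671 q [-0.55  0.47  1.44  0.    1.21  1.3 ]
2975 [-0.02998761 -0.01998875 -0.01241546] [0.01000312 0.01999105 0.01974603]
axis tool x,z [-0.00022766 -0.00154913] 0.0007295953163067202
```

View pics/w13.png

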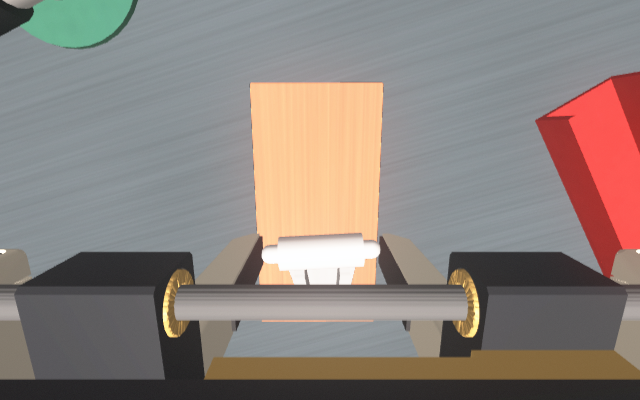

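Request:
carry_out(increments=[0.007, 0, 0.006, 0, 1, 0.014, 0, 0.012, 0, 1, 0.021, 0, 0.019, 0, 1, 0.027, 0, 0.026, 0, 1, 0.032, 0, 0.033, 0, 1, 0.037, 0, 0.04, 0, 1, 0.041, 0, 0.047, 0, 1, 0.044, 0, 0.054, 0, 1], grip_force=14)

```text
time: 17.5
tool_pos: [0.6365, -0.2483, 0.0756]
orientation: [0.001, 0.99, -0.141, 0.007]
contact_force: [0.1, 0.8, -3.4]
finger_gap: 0.669
```

```bash
python3 -c "
from m import *
look('c14.png')"
```

```text
17.5 [ 0.6365 -0.2483  0.0756] yaw -16.23 tilt [ 0.0144 -0.0042 -0.9999] F [ 0.06  0.83 -3.35] gap 0.669 q [-0.54  0.6   1.38  0.    1.16  1.32]
along 0.0548 lat -0.0025
z 0.05 30 along med 0.0032 min -0.0273 max 0.0234 zmin 0.0429
z 0.07 78 along med 0.0313 min -0.0044 max 0.0654 zmin 0.0604
```

View pics/c14.png

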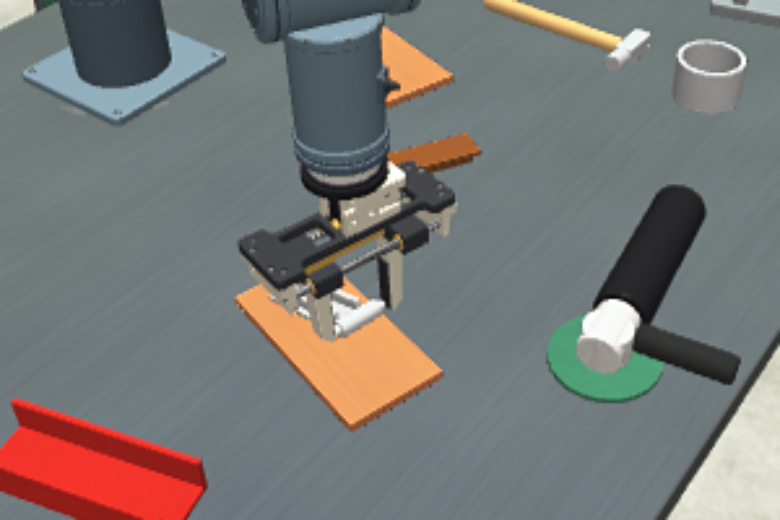

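Request:
carry_out(increments=[0.004, 0, 0.008, 0, 1, 0.007, 0, 0.016, 0, 1, 0.0095, 0, 0.024, 0, 1, 0.0115, 0, 0.031, 0, 1, 0.013, 0, 0.037, 0, 1, 0.014, 0, 0.042, 0, 1, 0.0145, 0, 0.046, 0, 1, 0.015, 0, 0.049, 0, 1])

```text
time: 18.35
tool_pos: [0.6512, -0.2525, 0.0252]
orientation: [0.001, 0.99, -0.141, 0.007]
contact_force: [-2.3, 0.6, -3.8]
finger_gap: 0.665
```

```bash
python3 - <<'E'
from m import *
look('c15.png',(200,300,200,350))
s=st();p=manip.read_camera('wrist');save(p,'w15.png');pts=cloud(p,s)
f=p['frame'].astype(int);sat=f.max(-1)-f.min(-1)
T=(pts-s['tool_pos'])@rot(s['orientation'])
m=(abs(T[...,0])<.03)&(abs(T[...,1])<.02)&(T[...,2]>-.03)&(T[...,2]<.02)&(sat<25)&(f[...,0]>100)
print('barrel top z world',np.percentile(pts[m][:,2],[95,99,100]))
E
```

```text
18.35 [ 0.6512 -0.2525  0.0252] yaw -16.24 tilt [ 0.013  -0.0033 -0.9999] F [-2.3   0.57 -3.76] gap 0.665 q [-0.53  0.67  1.37  0.    1.08  1.32]
along 0.0701 lat -0.0024
z 0.01 7 along med 0.0398 min -0.1393 max 0.0477 zmin 0.0049
z 0.03 81 along med 0.0516 min 0.0302 max 0.0799 zmin 0.0202
18.4 [ 0.6512 -0.2525  0.0248] yaw -16.24 tilt [ 0.0131 -0.0033 -0.9999] F [-0.46  0.02 -3.92] gap 0.67 q [-0.53  0.67  1.37  0.    1.08  1.32]
barrel top z world [0.03473533 0.0352414  0.03610762]
```

View pics/c15.png

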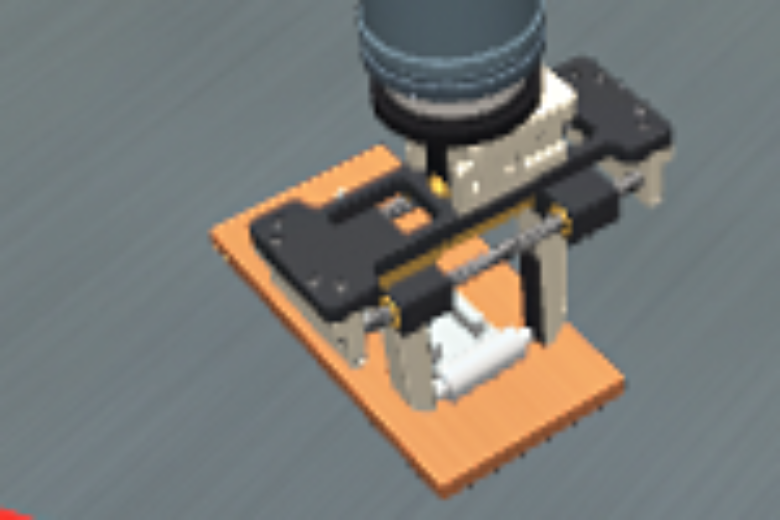

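View pics/w15.png

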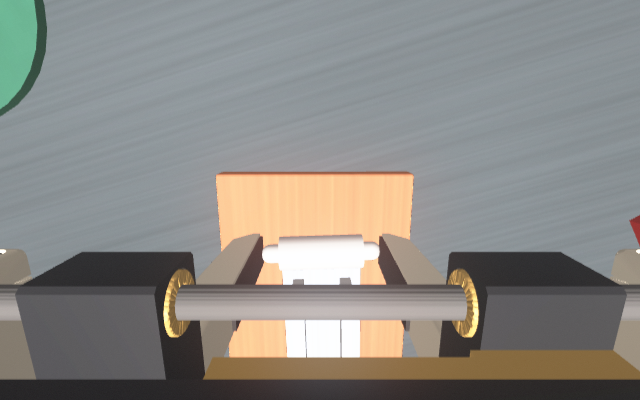

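Request:
carry_out(increments=[0, 0, 0.001, 0, 1, 0, 0, 0.002, 0, 1, 0, 0, 0.003, 0, 1, 0, 0, 0.004, 0, 1, 0, 0, 0.0048, 0, 1, 0, 0, 0.0055, 0, 1])

```text
time: 19.05
tool_pos: [0.6518, -0.2527, 0.0204]
orientation: [0.001, 0.99, -0.141, 0.007]
contact_force: [-1.4, 1.0, 2.9]
finger_gap: 0.665
```

```bash
python3 - <<'E'
from m import *
s=st();p=manip.read_camera('wrist');pts=cloud(p,s)
f=p['frame'].astype(int);sat=f.max(-1)-f.min(-1)
T=(pts-s['tool_pos'])@rot(s['orientation'])
m=(abs(T[...,0])<.03)&(abs(T[...,1])<.02)&(T[...,2]>-.03)&(T[...,2]<.02)&(sat<25)&(f[...,0]>100)
print('barrel top z world',np.percentile(pts[m][:,2],[95,99,100]));st()
E
```

```text
19.05 [ 0.6518 -0.2527  0.0204] yaw -16.23 tilt [ 0.0141 -0.0039 -0.9999] F [-1.38  1.04  2.93] gap 0.665 q [-0.53  0.68  1.37  0.    1.07  1.32]
barrel top z world [0.03040896 0.03097624 0.03183119]
19.1 [ 0.6518 -0.2526  0.0205] yaw -16.23 tilt [ 0.0142 -0.0039 -0.9999] F [-1.28  0.84  0.32] gap 0.668 q [-0.53  0.68  1.37  0.    1.08  1.32]
```

Request:
carry_out(increments=[0, 0, 0, 0, -0.4, 0, 0, 0, 0, -0.5, 0, 0, 0, 0, -0.7, 0, 0, 0, 0, -1, 0, 0, 0, 0, -1, 0, 0, 0, 0, -1, 0, 0, 0, 0, -1])

```text
time: 19.8
tool_pos: [0.6518, -0.2527, 0.0204]
orientation: [0.001, 0.99, -0.141, 0.007]
contact_force: [0.2, 0.4, -0.7]
finger_gap: 0.999
```

```bash
python3 - <<'E'
from m import *
s=st();p=manip.read_camera('wrist');save(p,'w16.png')
E
```

```text
19.8 [ 0.6518 -0.2527  0.0204] yaw -16.23 tilt [ 0.0142 -0.0039 -0.9999] F [ 0.19  0.37 -0.65] gap 0.999 q [-0.53  0.68  1.37  0.    1.07  1.32]
```

View pics/w16.png

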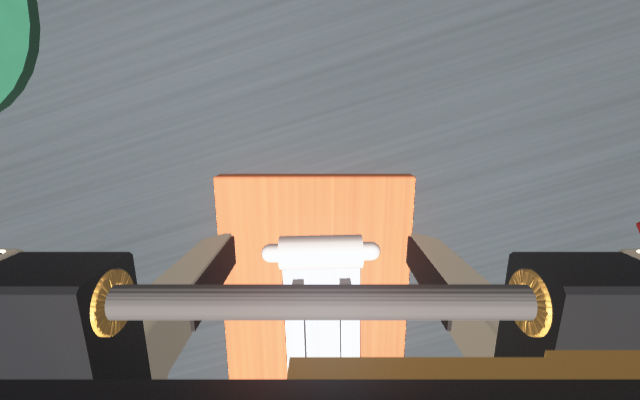

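Released cleanly, barrel on the copper. Retreat upward, then back to get it in view.

Request:
carry_out(increments=[0, 0, -0.015, 0, -1, 0, 0, -0.04, 0, -1, 0, 0, -0.08, 0, -1, -0.02, 0, -0.12, 0, -1, -0.06, 0, -0.16, 0, -1, -0.1, 0, -0.19, 0, -1, -0.13, 0, -0.2, 0, -1, -0.14, 0, -0.2, 0, -1])

```text
time: 20.65
tool_pos: [0.5132, -0.2124, 0.2227]
orientation: [0.002, 0.99, -0.141, 0.01]
contact_force: [-0.1, -0.5, 0.8]
finger_gap: 0.999
```

Request:
carry_out(increments=[-0.04, 0, -0.01, 0, -1, -0.06, 0, -0.01, 0, -1, -0.06, 0, -0.01, 0, -1])

```text
time: 20.95
tool_pos: [0.4539, -0.1949, 0.2323]
orientation: [0.002, 0.99, -0.141, 0.01]
contact_force: [0.2, -0.5, 0.5]
finger_gap: 1.001
```

```bash
python3 - <<'E'
from m import *
s=st();p=manip.read_camera('wrist');save(p,'w17.png');pts=cloud(p,s);st()
f=p['frame'].astype(int)
m,P=rect(pts,f,'cu',.585,-.231,.16);r=cv2.minAreaRect((P[:,:2]*1000).astype(np.float32));print('copper',r,np.median(P[:,2]))
sat=f.max(-1)-f.min(-1)
m=(np.hypot(pts[...,0]-.5845,pts[...,1]+.2307)<.1)&(sat<40)&(pts[...,2]>.0145)&(pts[...,2]<.045)
P=pts[m];r=cv2.minAreaRect((P[:,:2]*1000).astype(np.float32));print('flap',r,np.percentile(P[:,2],[2,25,50,75,98]))
al=(P[:,:2]-C)@UX
for a in np.arange(-.08,.09,.02):
    q=P[abs(al-a)<.01];print(round(a,2),len(q),np.percentile(q[:,2],[10,50,95]).round(4) if len(q) else '')
c=np.array(r[0])/1000-C;print('offset',c@UX,c@UY)
# bystanders
p=manip.read_camera('scene');save(p,'c17.png')
for k in ['grinder','channel','pipe_collar','hammer']:
    print(k,[(np.round(q['xyz'],3).tolist(),round(q['conf'],2)) for q in manip.recognise(p,k)[:2]])
E
```

```text
20.95 [ 0.4539 -0.1949  0.2323] yaw -16.26 tilt [ 0.019  -0.0076 -0.9998] F [ 0.19 -0.46  0.46] gap 1.001 q [-0.64  0.13  1.66  0.01  1.33  1.22]
21.0 [ 0.4553 -0.1955  0.2322] yaw -16.27 tilt [ 0.0199 -0.008  -0.9998] F [ 1.08 -0.12  0.24] gap 0.997 q [-0.64  0.14  1.66  0.01  1.33  1.22]
copper ((561.0388793945312, -224.4544219970703), (109.72026824951172, 170.3552703857422), 73.68213653564453) 0.011793045518392331
flap ((572.6089477539062, -233.1255340576172), (43.68009567260742, 140.1316375732422), 75.0098648071289) [0.01629664 0.01748262 0.0182413  0.0285506  0.03102011]
-0.08 384 [0.0167 0.0177 0.0279]
-0.06 711 [0.0168 0.0182 0.0304]
-0.04 753 [0.017  0.0183 0.0305]
-0.02 772 [0.017  0.0184 0.0305]
0.0 797 [0.017  0.0183 0.0307]
0.02 839 [0.017  0.0183 0.0308]
0.04 872 [0.017  0.0184 0.0307]
0.06 345 [0.0168 0.018  0.03  ]
0.08 0 
offset -0.010752038982784509 -0.005627965591283841
grinder [([0.829, -0.071, 0.049], 0.57)]
channel [([0.53, -0.49, 0.009], 0.96), ([0.7, 0.384, 0.038], 0.19)]
pipe_collar [([0.703, 0.386, 0.04], 0.62)]
hammer []
```

View pics/w17.png

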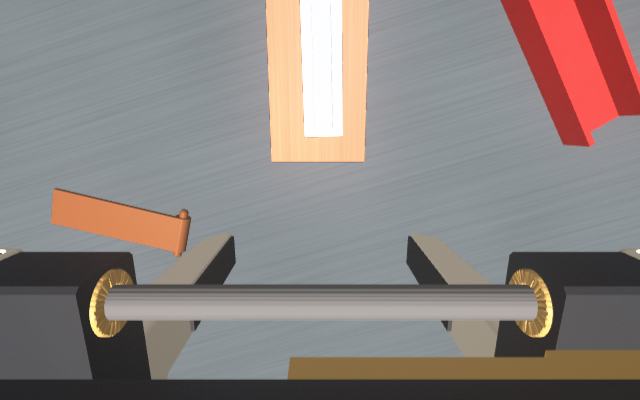

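View pics/c17.png

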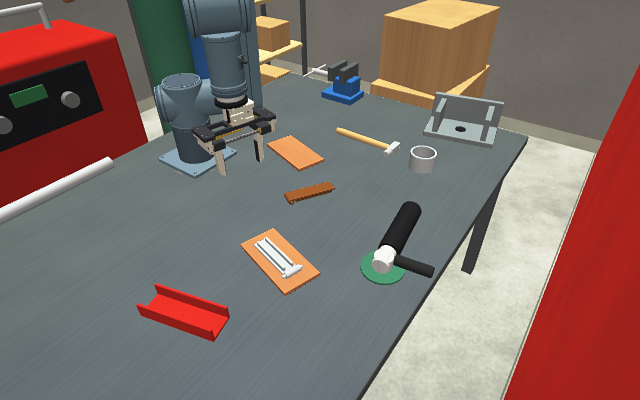

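```bash
python3 -c "
from h import *
print(manip.job_done())"
```

```text
the job is handed in; nothing more can be done
None
```

I turned the steel flap over and laid it ribs up on the copper plate farthest to the robot's right, then handed the job in at about 21 s.

**How it went:** I gripped the flap by its pins at 10 N and lifted it along an arc until it hung straight. On the first try at tilting it on the copper, the free end slid along and the flap stayed upright. I then pushed the free end against the near edge of the copper, which tilted it. From there I slid it up onto the plate and lowered it along an arc at 14 N. I felt the barrel touch lightly and opened the gripper.

**Last checks:**

| Check | Measured | Allowed |
|---|---|---|
| Rib crest height, along the whole flap | about 30 to 31 mm | 30 mm expected |
| Plate face height | about 18 mm throughout, so flat | 18 mm expected |
| Lengthwise offset from plate centre | about -1 mm | ±32 mm |
| Crosswise offset | -2 to -6 mm | ±34 mm |
| Angle to the plate | about 1° | 20° |

- **Lengthwise figure:** the flap was cut off in the last wrist picture, so I worked this out from its free end rather than its full outline.
- **Highest contact force:** the highest I noted was about 14 N, estimated from the wrist force during the first try.
- **Bystanders:** the grinder, channel and pipe collar read within about 6 mm of where they started. The detector missed the hammer at the end, but in the picture it lies where it was.
- **Pin slip:** the pins slipped about 3 mm down in the grip on the way, with no effect on the result.

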